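# Feed the hot cassette along the fence under the tag reader

### The arm

A 7-joint arm with a two-finger parallel gripper is mounted at the origin on a cart in front of the work surface, level with it; the furniture and walls round the work are solid. World frame = base frame: x ahead of the robot, y to its left, z up, the work surface at z = 0. Lengths are in m, angles in rad, forces in N, time in s.
With the tool pointing down it reaches from about 0.425 to 0.95 m from the base axis. Payload 4.7 kg.
Tool frame: the origin (TCP) lies between the finger pads; the fingertips stand 25 mm ahead of it and the grasp point (between the pads) lies 6 mm ahead of it; x points along the fingers, z is the direction in which the jaws open and shut, and the axes are right-handed (so a half turn about x gives the same grasp; the last joint's range is limited). The gripper opens to 85 mm and grips with 20 to 120 N. Pads are 22 mm wide; open, the fingers measure 114 mm over their backs; the gripper's body (76 mm by 85 mm) begins 54 mm behind the grasp point. The pads swing forward as they close: fully open they stand 13 mm farther back than shut.
Start: joints at [-1.342, 0.469, -0.049, 1.532, 0.024, 1.141, -0.082], TCP at [0.172, 0.653, 0.256] pointing down, gripper open.
Joint ranges: [-2.59, 2.59], [-0.33, 1.99], [-1.39, 1.29], [0.1, 2.45], [-1.04, 4.18], [0.21, 1.99], [-2.66, 2.66]. Speed limits (rad/s): [2.57, 2.57, 3.14, 3.14, 3.14, 3.14, 3.14].

### API

Orientations are given as a 3x3 rotation matrix whose columns are the frame's x, y, z axes.
In Python, from rig import * gives the robot as it stands. Calls block until the motion is done:
- movep(position, orientation): joint-space move of the TCP to a pose.
- move_l(position, attitude=None, feed=0.15, until_force=None): straight line of the TCP; attitude=None keeps the orientation; feed is the mean speed in m/s. With until_force (N) it stops when the force on the tool has changed by that much, and returns True; else False.
- move_joints(angles): joint-space move.
- command_gripper(opening, newtons=None): finger opening in m; newtons is the grip in N (None keeps the last); returns when the fingers have stopped.
- sleep(seconds).
- inverse_kinematics(position, orientation): joint angles nearest the present ones, or None.
- sense(): the state.
- camera(name): name is "scene" or "top" or "wrist"; returns (picture, depth): 400x640x3 uint8, red, green, blue; 400x640 float32, m along the optical axis (not along the pixel's ray), 0 where there is no reading.
- camera_params(name): a dict with "K" (3x3 intrinsics, pixels), "position" and "rotation" of the camera in the world; the wrist camera has in their place "tool_from_camera" (4x4, takes a point from camera to tool coordinates, whose origin is the TCP and whose axes are the tool frame's). Camera axes: x right, y down, z forward; pixel columns grow to the right and rows downward; lengths in m; the calibration is good to about 2 mm. The wrist camera is an equidistant fisheye: a pixel r from the principal point sees the ray r / f radians off the axis. A picture is of the moment at which its call begins: read the wrist's pose just before it. camera_params takes no time and is no camera call.
A pose or a line that the arm cannot do raises Unreachable and nothing moves.
- finish_job(): hands the job in, once; it reports no verdict.
The state is a dict: "time_s": time; "joint_pos": joint angles; "qd": joint speeds; "joint_efforts": joint torques, N m; "position": TCP position; "tcp_rot": TCP orientation; "wrist_force": force on the tool from outside, world axes, zero at the start; "ft_torque": the same for the moment, N m; "finger_gap": finger opening in m.
Only numpy, scipy, OpenCV 4.12 (cv2) and the standard library are available. Lean on these libraries where they do the work, as an engineer would, in place of code of your own. Each camera call takes 0.05 s, during which the arm holds its last target.

### The job

The steel instrument cassette on the tag-reading station is still hot from the washer, so handle it with the blue push stick only, never with the gripper, and do not lift it. Hold the stick by its upright grip and use its forked nose to push the cassette flat against the fence before it goes under the reader head, then feed it along the fence to the right, keeping it against the fence, just until the roller switch at the end clicks - its leading end is then within the green band across the bed and fence - and no farther. Then set the stick down flat on the worktop, off the station, leaving the cassette in place and the other things on the worktop undisturbed.

Things in the scene. Friction and masses are not known exactly. Their poses are not given: they have to be found in the camera images.
- station: Fixed reading station: grey bed 200 mm (its x) by 500 mm (y), top 10 mm above the worktop. Origin: centre of the bed's underside, on the worktop; axes roughly the world's. Fence along its y at the far side, y +245 to -175 mm: guiding face (white strip 12 mm high) is the plane x = +50 mm, facing the robot; aluminium bar 24 mm high behind it. The cassette is fed along it toward -y.
- band (a point): Green band painted across bed and fence; the point is its centre on the guiding face at bed height (station x +50, y -158.75, z +10 mm). The band is 10.5 mm long along the fence, y -153.5 to -164: with the cassette's leading end in it, the switch has clicked and is not over-travelled. Axes as the station's.
- reader_head (a point): Centre of the underside of the white reader head that hangs over the lane (station x +36, y -80, z +70 mm). The head is 128 mm (station x) by 74 mm (y) by 40 mm high, underside 70 mm above the worktop, on a grey column behind the fence.
- roller_free (a point): Centre of the orange roller (14 mm across, 15 mm high) when free (station x -4, y -151, z +22 mm); this point does not move with it. Its lever pivots on the blue switch body at station x +15 to +45, y -172 to -224 mm, 27 mm high.
- switch_lever (a joint): Switch lever (rad): 0 free, grows as the cassette's leading end pushes the roller to -y. Clicks at 0.25; over-travelled, so damaged, above 0.50. The leading end meets the roller at station y = -144 mm, clicks at -153.4 and reaches 0.50 at -164. The spring is weak (0.3 to 0.7 N): the cassette stays where it is left.
- cassette_mid (a point): Centre of the perforated steel cassette, 85 mm wide (x), 186 mm long (y), 28 mm high, about 0.38 kg, lying on the bed. Near side (-x, blue latch at its middle) 42 mm and fence side (+x) 43 mm from this point, ends 93 mm, underside 14 mm below. Against the fence it is at station x = +7 mm. Its leading end is the -y end; the near corner at the +y end takes the fork.
- stick_grip (a point): Middle of the upright grip fin of the blue push stick, 35 mm above its underside. The fin is 14 mm thick (stick y), 56 mm long (x), 12 to 48 mm above the underside, with a 16 mm thick bead on top up to 56 mm. Stick x points to the forked nose, z up. Under it a flat bar, 20 mm wide, 12 mm high, from 72 mm behind this point to the nose. About 0.14 kg; stands stably on its bar.
- stick_notch (a point): Inner corner of the stick's forked nose, 90 mm ahead (stick x) of the grip and 7 mm above the underside. Two rubber-lined prongs, 35 mm long and 14 mm high, go forward from it at +45 and -45 degrees to the stick's x, so that a right-angled corner fits between them.
- articulator: Grey hinge articulator with plaster models, 147x84x106 mm, left of the work; bystander. Origin: centre of its underside.
- white_model: White plaster dental model, 54x66x32 mm, behind the station; bystander. Origin: centre of its underside.
- beige_model: Beige plaster dental model, 52x63x32 mm, behind the station; bystander. Origin: centre of its underside.
- imp_tray: Metal impression tray, 74x80x16 mm, in front of the station's right end; bystander. Origin: centre of its underside.
- spatula: Blue-handled dental spatula, 11x177x11 mm, in front of the station; bystander. Origin: centre of its underside.
- probe: Light-blue dental probe, 20x178x9 mm, in front of the station; bystander. Origin: centre of its underside.
- mixing_bowl: Green rubber mixing bowl, 115 mm across, 70 mm high, right of the station; bystander. Origin: centre of its underside.

How it is judged:
On the way, in this order (a step that is already met when the one before it is completed fails the run):
1. the cassette lies flat against the fence before its leading end goes under the reader head (x of cassette_mid in the frame of station above 0.004 m and angle between the y axis of cassette_mid and the y axis of station, either way round below 0.03 rad and y of cassette_mid in the frame of station above 0.045 m), for 0.1 s.
2. the stick pushes it along under the reader head (contact force between push_stick and cassette above 0.3 N and y of cassette_mid in the frame of station below 0.02 m and value of joint switch_lever below 0.2 rad).
3. the switch clicks, with the cassette against the fence (value of joint switch_lever above 0.25 rad and x of cassette_mid in the frame of station above 0.004 m and angle between the y axis of cassette_mid and the y axis of station, either way round below 0.03 rad), for 0.1 s.
At the end, for the whole second after the job is handed in: The switch lever stands between 0.25 and 0.50 rad; the cassette lies against the fence within 3 mm and 0.03 rad; the push stick stands flat on the worktop (grip within 5 mm of its resting height, tilt under 0.1 rad), touching neither station nor cassette (all of step 3 and value of joint switch_lever below 0.5 rad and height (world z) of stick_grip between 0.03 and 0.04 m and angle between stick_grip's own z axis and vertical below 0.1 rad and contact force between push_stick and station below 0.1 N and contact force between push_stick and cassette below 0.1 N).
It fails at once if the gripper or arm touches the hot cassette (contact force between any of the fingers, the arm and cassette above 0.5 N).
It fails at once if the switch is over-travelled (lever beyond 0.52 rad) (value of joint switch_lever above 0.52 rad).
It fails at once if the cassette comes off the fence (more than 6 mm or 0.07 rad) under the reader head (y of cassette_mid in the frame of station below 0.03 m and (x of cassette_mid in the frame of station below 0.001 m or angle between the y axis of cassette_mid and the y axis of station, either way round above 0.07 rad)).
It fails at once if the cassette is lifted or tipped (z of cassette_mid in the frame of station above 0.034 m or angle between cassette_mid's own z axis and vertical above 0.12 rad).
It fails at once if a bystander is moved by more than 15 mm (distance of any of articulator, white_model, beige_model, imp_tray, spatula, probe, mixing_bowl from where it was at the start of the episode above 0.015 m).
It also fails if it takes over 61 s, if anything falls off the work surface, if the arm or the gripper's body presses on something with over 40 N, if the wrist force passes 120 N, or if a joint passes its speed limit or range.

## Working session

There is one attempt and no reset: what is moved stays moved. The work goes in short steps, each a Python script; the robot and the scene stay as the last script left them, time stands still between calls to the robot, and variables do not carry over. Pictures are saved under pics/ and viewed, and the job is handed in when it is done.

```bash
ls; mkdir -p pics
python3 - <<'E'
from rig import *
import cv2, numpy as np
s=sense(); print(s['time_s'],s['position'],s['tcp_rot'],s['finger_gap'])
for n in ['scene','top']:
    p,d=camera(n); cv2.imwrite(f'pics/{n}0.png',p[:,:,::-1]); np.savez(f'{n}0.npz',p=p,d=d)
    print(n,camera_params(n))
print(camera_params('wrist'))
E
```

```text
pics
0.0 [0.17194773 0.65216753 0.25523574] [[-4.53946374e-04 -9.66953427e-01  2.54952671e-01]
 [-1.94363673e-03  2.54953069e-01  9.66951475e-01]
 [-9.99998008e-01 -5.65912585e-05 -1.99514122e-03]] 0.08524886240456787
scene {'K': array([[378.88224832,   0.        , 315.97532716],
       [  0.        , 378.88224832, 201.98072976],
       [  0.        ,   0.        ,   1.        ]]), 'position': array([-0.10735582,  0.86529116,  0.94682505]), 'rotation': array([[-0.75451282, -0.41852427,  0.50551739],
       [-0.65628217,  0.48354211, -0.57920699],
       [-0.00202677, -0.76878115, -0.63950874]])}
top {'K': array([[483.7037066 ,   0.        , 313.342578  ],
       [  0.        , 483.7037066 , 198.03890012],
       [  0.        ,   0.        ,   1.        ]]), 'position': array([-0.10268024,  0.37082499,  1.5726478 ]), 'rotation': array([[-0.36463196, -0.83681576,  0.40839064],
       [-0.93113434,  0.32500485, -0.16541065],
       [ 0.0056893 , -0.44058056, -0.89769505]])}
{'K': array([[309.70691629,   0.        , 320.40747943],
       [  0.        , 309.70691629, 199.79815374],
       [  0.        ,   0.        ,   1.        ]]), 'tool_from_camera': array([[-6.69662374e-04, -2.58505582e-01,  9.66009532e-01,
        -1.17318932e-01],
       [-8.06968173e-04, -9.66009294e-01, -2.58506078e-01,
         6.50700711e-02],
       [ 9.99999450e-01, -9.52650741e-04,  4.38294300e-04,
         5.81654902e-05],
       [ 0.00000000e+00,  0.00000000e+00,  0.00000000e+00,
         1.00000000e+00]])}
```

View pics/scene0.png

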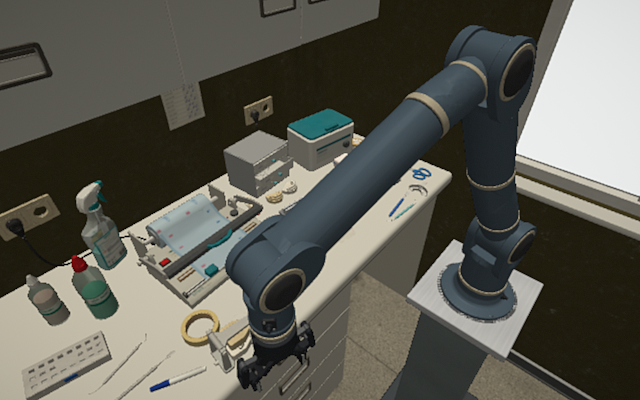

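View pics/top0.png

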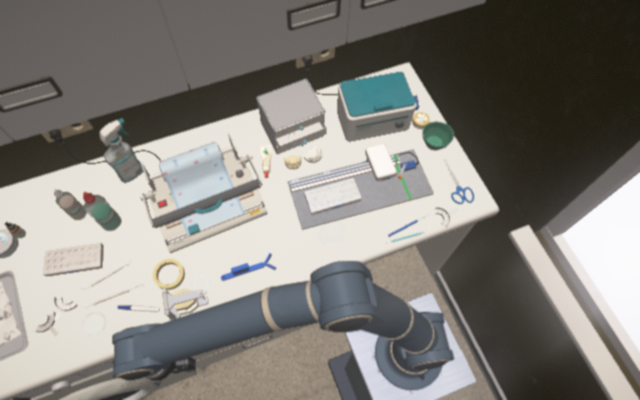

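The top view shows the station at about (360,188), with the cassette at about (333,195). The blue stick is at about (248,268), fork to the right, and the articulator is at about (185,300). I'll zoom in next and back-project.

```bash
cat > h.py <<'E'
import cv2, numpy as np
from rig import *
C={n:camera_params(n) for n in ['scene','top']}
def ray(n,uv):
    c=C[n]; uv=np.atleast_2d(np.asarray(uv,float))
    r=np.c_[uv,np.ones(len(uv))]@np.linalg.inv(c['K']).T
    return c['position'], r@c['rotation'].T
def onplane(n,uv,z):
    o,r=ray(n,uv); t=(z-o[2])/r[:,2]; return o+r*t[:,None]
def cloud(n,d):
    v,u=np.mgrid[0:400,0:640]; o,r=ray(n,np.c_[u.ravel(),v.ravel()])
    return (o+r*d.reshape(-1,1)).reshape(400,640,3)
def wray(uv,pos,R):
    c=camera_params('wrist'); K=c['K']; uv=np.atleast_2d(np.asarray(uv,float))
    d=(uv-K[:2,2])/K[0,0]; th=np.linalg.norm(d,axis=1)+1e-12
    k=np.c_[d*(np.sin(th)/th)[:,None],np.cos(th)]
    T=c['tool_from_camera']; return pos+R@T[:3,3], k@T[:3,:3].T@R.T
def wplane(uv,z,pos,R):
    o,r=wray(uv,pos,R); t=(z-o[2])/r[:,2]; return o+r*t[:,None]
E
python3 - <<'E'
from h import *
z=np.load('top0.npz');p,d=z['p'],z['d']
P=cloud('top',d)
crop=p[130:260,270:450]; cv2.imwrite('pics/c1.png',cv2.resize(crop[:,:,::-1],None,fx=4.4,fy=4.4,interpolation=cv2.INTER_CUBIC))
crop=p[230:320,150:300]; cv2.imwrite('pics/c2.png',cv2.resize(crop[:,:,::-1],None,fx=5,fy=5,interpolation=cv2.INTER_CUBIC))
hsv=cv2.cvtColor(p,cv2.COLOR_RGB2HSV)
m=cv2.inRange(hsv,(100,150,60),(125,255,255))
n,l,st,ce=cv2.connectedComponentsWithStats(m)
for i in range(1,n):
    if st[i,4]>15:
        q=P[l==i]; print(st[i],ce[i].round(1),q.mean(0).round(3),q.min(0).round(3),q.max(0).round(3))
for uv in [(250,240),(370,200),(320,200),(303,225),(382,160)]: print(uv,P[uv[1],uv[0]].round(4))
E
```

```text
[233 265  14   6  24] [239.5 267.5] [0.44  0.408 0.054] [0.436 0.385 0.048] [0.444 0.43  0.059]
[250 264  13   6  30] [255.9 266.4] [0.439 0.356 0.011] [0.435 0.334 0.003] [0.443 0.378 0.019]
[226 274   7   4  16] [228.9 275.4] [0.442 0.45  0.012] [0.438 0.439 0.007] [0.445 0.461 0.019]
(250, 240) [ 0.5422  0.3451 -0.0021]
(370, 200) [ 0.5278 -0.1046  0.0084]
(320, 200) [0.5905 0.0642 0.0139]
(303, 225) [0.5228 0.1552 0.0113]
(382, 160) [ 0.6156 -0.1786  0.1066]
```

View pics/c1.png

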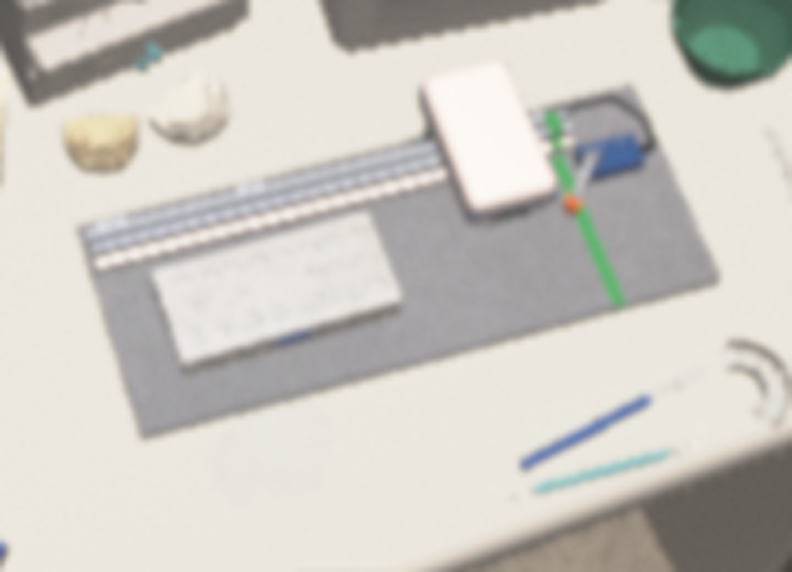

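View pics/c2.png

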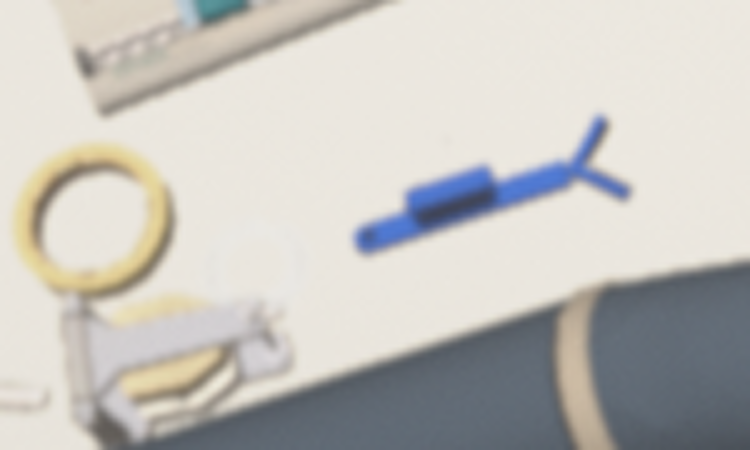

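```bash
cat >> h.py <<'E'
def Rd(ang):
    """tool down, stick x at world angle ang; tool y = -stick x (camera behind)"""
    sx=np.array([np.cos(ang),np.sin(ang),0]); x=np.array([0,0,-1.]); y=-sx; z=np.cross(x,y)
    return np.c_[x,y,z]
def wpic(name):
    s=sense(); p,d=camera('wrist'); cv2.imwrite(f'pics/{name}.png',p[:,:,::-1])
    np.savez(f'{name}.npz',p=p,d=d,pos=s['position'],R=s['tcp_rot']); return s,p,d
E
python3 - <<'E'
from h import *
for a in (-90,-60,-45,-20,0):
  for pos in [(.44,.41,.04),(.44,.41,.25),(.47,.12,.05),(.45,.08,.05),(.43,.06,.05),(.5,.1,.05),(.5,.1,.3)]:
    for f in (0,180):
      R=Rd(np.radians(a+f)); q=inverse_kinematics(np.array(pos),R); print(a,f,pos,None if q is None else np.round(q,2))
E
```

```text
-90 0 (0.44, 0.41, 0.04) [-0.99  0.62  0.23  1.89 -0.21  0.65 -0.63]
-90 180 (0.44, 0.41, 0.04) [-0.57  0.64 -0.34  1.87  0.32  0.69  2.05]
-90 0 (0.44, 0.41, 0.25) [-1.06  0.36  0.31  1.74 -0.12  1.06 -0.71]
-90 180 (0.44, 0.41, 0.25) [-0.58  0.37 -0.31  1.71  0.13  1.08  2.21]
-90 0 (0.47, 0.12, 0.05) [-0.61  0.48  0.34  2.16 -0.31  0.54 -0.04]
-90 180 (0.47, 0.12, 0.05) [-0.18  0.47 -0.19  2.14  0.17  0.54  2.64]
-90 0 (0.45, 0.08, 0.05) [-0.56  0.45  0.36  2.23 -0.32  0.51  0.05]
-90 180 (0.45, 0.08, 0.05) [ 0.62  0.79 -1.18  2.17  0.98  0.91  1.96]
-90 0 (0.43, 0.06, 0.05) [-0.56  0.43  0.4   2.28 -0.36  0.49  0.12]
-90 180 (0.43, 0.06, 0.05) [ 0.67  0.75 -1.18  2.22  0.98  0.87  1.99]
-90 0 (0.5, 0.1, 0.05) [-0.57  0.51  0.37  2.11 -0.33  0.57  0.03]
-90 180 (0.5, 0.1, 0.05) [ 0.56  0.86 -1.18  2.05  1.    0.98  1.98]
-90 0 (0.5, 0.1, 0.3) [-0.75  0.16  0.54  1.89 -0.09  1.12 -0.18]
-90 180 (0.5, 0.1, 0.3) [ 0.65  0.36 -1.17  1.82  0.36  1.2   2.52]
-60 0 (0.44, 0.41, 0.04) [-0.92  0.61  0.14  1.89 -0.13  0.65 -0.18]
-60 180 (0.44, 0.41, 0.04) [-0.49  0.66 -0.45  1.86  0.42  0.
[... 3021 characters left out ...]
 0.63  1.75 -0.26  1.08 -2.14]
0 0 (0.47, 0.12, 0.05) [-0.43  0.46  0.11  2.15 -0.1   0.53  1.33]
0 180 (0.47, 0.12, 0.05) [-0.79  0.52  0.57  2.17 -0.52  0.58 -1.4 ]
0 0 (0.45, 0.08, 0.05) [-0.4   0.43  0.16  2.22 -0.14  0.5   1.44]
0 180 (0.45, 0.08, 0.05) [-0.8   0.52  0.67  2.24 -0.6   0.57 -1.24]
0 0 (0.43, 0.06, 0.05) [-0.4   0.41  0.2   2.27 -0.17  0.47  1.51]
0 180 (0.43, 0.06, 0.05) [-0.81  0.5   0.72  2.29 -0.65  0.56 -1.15]
0 0 (0.5, 0.1, 0.05) [-0.38  0.49  0.13  2.1  -0.11  0.56  1.4 ]
0 180 (0.5, 0.1, 0.05) [-0.71  0.55  0.55  2.12 -0.5   0.61 -1.37]
0 0 (0.5, 0.1, 0.3) [-0.6   0.16  0.37  1.88 -0.06  1.12  1.36]
0 180 (0.5, 0.1, 0.3) [-0.92  0.18  0.74  1.89 -0.13  1.12 -1.7 ]
```

Run:
```python
from h import *
movep(np.array([.50,.06,.30]),Rd(0.)); s,_,_=wpic('w1'); print(s['time_s'],s['position'])
movep(np.array([.44,.41,.24]),Rd(-np.pi/2)); s,_,_=wpic('w2'); print(s['time_s'],s['position'])
```

```text
2.5167 [0.50003933 0.06103892 0.29990736]
4.3917 [0.4405145  0.40938485 0.24013819]
```

View pics/w1.png

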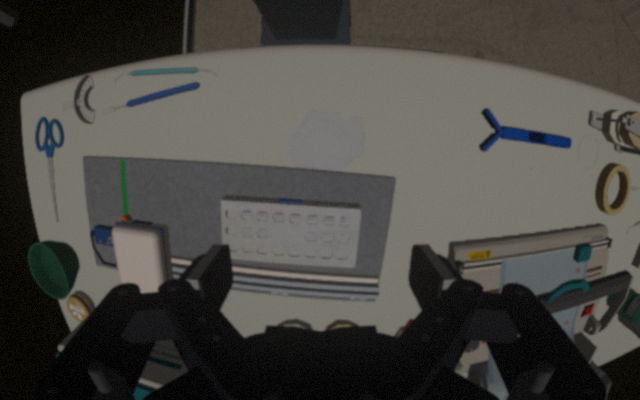

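View pics/w2.png

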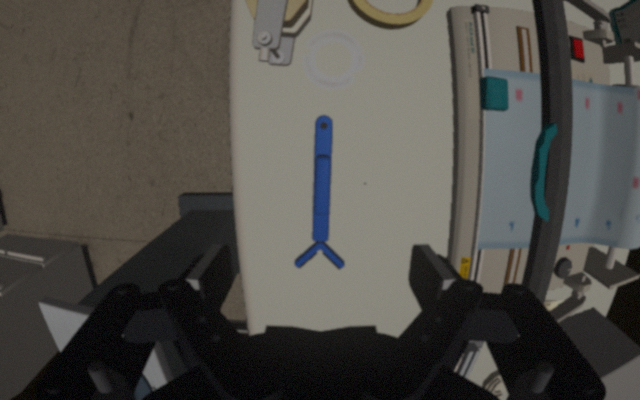

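w1: the bed spans (84,157) to (394,178), the cassette (222,197) to (360,268) with its latch at (291,201), the band is at (125,185), and the head is at (140,255). w2: the stick's tail is at (323,118), the fork at (320,242), and its prong tips at (297,266) and (343,266).

Run:
```python
from h import *
z=np.load('w2.npz');p,pos,R,d=z['p'],z['pos'],z['R'],z['d']
hsv=cv2.cvtColor(p,cv2.COLOR_RGB2HSV)
m=cv2.inRange(hsv,(100,130,30),(128,255,255)); m[:,:290]=0;m[:,360:]=0;m[:100]=0;m[280:]=0
v,u=np.nonzero(m); print(len(u),u.min(),u.max(),v.min(),v.max())
P=wplane(np.c_[u,v],.012,pos,R)
print(P.min(0),P.max(0))
# bar centerline rows: tail 120-150 and front 216-236
for a,b in((122,150),(158,208),(216,234)):
    k=(v>=a)&(v<=b)
    zz=.056 if a==158 else .012
    Q=wplane(np.c_[u[k],v[k]],zz,pos,R)
    vv=np.unique(v[k]); 
    w=[Q[v[k]==r][:,0] for r in vv]
    print(a,b,'center',Q.mean(0).round(4),'width',np.mean([x.max()-x.min() for x in w]).round(4),'y',Q[:,1].min().round(4),Q[:,1].max().round(4))
for r in (240,244,248,252,256,260,264,268):
    uu=u[v==r]; print(r,uu.min() if len(uu) else None,uu.max() if len(uu) else None,np.diff(uu).max() if len(uu)>1 else 0)
c=p[105:285,250:400]; cv2.imwrite('pics/w2c.png',cv2.resize(c[:,:,::-1],None,fx=3.3,fy=3.3,interpolation=cv2.INTER_CUBIC))
z=np.load('w1.npz');c=z['p'][140:310,70:410]; cv2.imwrite('pics/w1c.png',cv2.resize(cv2.convertScaleAbs(c[:,:,::-1],alpha=1.4),None,fx=2.35,fy=2.35,interpolation=cv2.INTER_CUBIC))
```

```text
2058 296 342 116 266
[0.41019391 0.29685328 0.012     ] [0.46745087 0.47793587 0.012     ]
122 150 center [0.4437 0.4544 0.012 ] width 0.0155 y 0.4399 0.4713
158 208 center [0.4421 0.4114 0.056 ] width 0.013 y 0.3855 0.4365
216 234 center [0.4407 0.3515 0.012 ] width 0.0153 y 0.34 0.3627
240 316 324 1
244 316 323 1
248 311 328 1
252 307 331 9
256 302 335 18
260 298 340 27
264 296 342 35
268 None None 0
```

View pics/w2c.png

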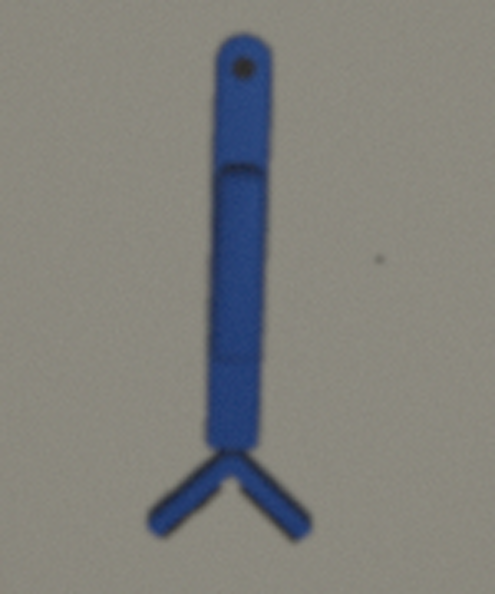

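View pics/w1c.png

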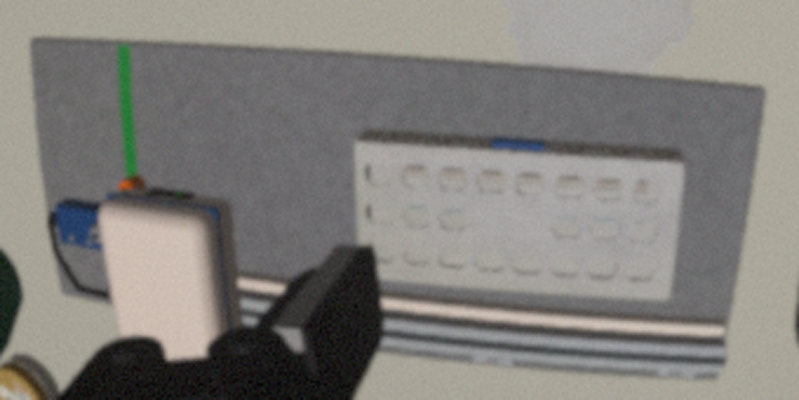

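```bash
cat > m.py <<'E'
from h import *
z=np.load('w2.npz');pos,R=z['pos'],z['R']
f=lambda c:np.array(c)/3.3+[250,105]-.5+.5/3.3
for n,c,h in [('tail',(244,33),.012),('finback',(240,165),.056),('finfront',(234,357),.056),('notch',(230,483),.014),('tipL',(150,527),.014),('tipR',(306,527),.014)]:
    print(n,wplane(f(c),h,pos,R).round(4))
z=np.load('w1.npz');pos,R=z['pos'],z['R']
f=lambda c:np.array(c)/2.35+[70,140]-.5+.5/2.35
for n,c,h in [('bed near -y',(32,38),.01),('bed near +y',(765,89),.01),('band near end',(124,45),.01),('far+y',(717,377),.01),
 ('strip+y front lower',(724,324),.022),('strip mid',(400,298),.022),('strip(head)',(240,280),.022),
 ('cas A lead near',(356,140),.038),('cas B trail near',(684,160),.038),('cas C trail far',(668,300),.038),('latch',(518,145),.03),('head near',(103,200),.11),('roller',(132,184),.029)]:
    print(n,wplane(f(c),h,pos,R).round(4))
E
python3 m.py
```

```text
tail [[0.4444 0.4794 0.012 ]]
finback [[0.4427 0.4398 0.056 ]]
finfront [[0.4409 0.3804 0.056 ]]
notch [[0.4393 0.3186 0.014 ]]
tipL [[0.4092 0.3002 0.014 ]]
tipR [[0.4677 0.3002 0.014 ]]
bed near -y [[ 0.4691 -0.3292  0.01  ]]
bed near +y [[0.5121 0.1632 0.01  ]]
band near end [[ 0.479 -0.242  0.01 ]]
far+y [[0.7064 0.1467 0.01  ]]
strip+y front lower [[0.6584 0.1455 0.022 ]]
strip mid [[ 0.6414 -0.0563  0.022 ]]
strip(head) [[ 0.6347 -0.1674  0.022 ]]
cas A lead near [[ 0.5355 -0.069   0.038 ]]
cas B trail near [[0.5466 0.1131 0.038 ]]
cas C trail far [[0.6322 0.1075 0.038 ]]
latch [[0.5404 0.0219 0.03  ]]
head near [[ 0.5494 -0.1971  0.11  ]]
roller [[ 0.5677 -0.2366  0.029 ]]
```

```bash
cat > m2.py <<'E'
from h import *
def edge_cols(g,cols,fn,lo,hi,sign):
    out=[]
    g=cv2.GaussianBlur(g.astype(np.float32),(3,3),0.8)
    for c in cols:
        r0=fn(c); rr=np.arange(int(r0)-lo,int(r0)+hi+1); gr=sign*(g[rr+1,c]-g[rr-1,c])/2
        k=np.argmax(gr[1:-1])+1; a,b,cc=gr[k-1],gr[k],gr[k+1]; out.append((c,rr[k]+.5*(a-cc)/(a-2*b+cc+1e-9)))
    return np.array(out)
def fit(P):
    for _ in range(4):
        A=np.polyfit(P[:,1],P[:,0],1); r=P[:,0]-np.polyval(A,P[:,1]); P=P[abs(r)<max(2*r.std(),3e-4)]
    return A,r.std(),len(P)
z=np.load('w1.npz');pos,R=z['pos'],z['R'];g=z['p'].mean(2)
f=lambda c:np.array(c)/2.35+[70,140]-.5+.5/2.35
def ln(a,b):
    a,b=f(a),f(b); return lambda c:a[1]+(c-a[0])*(b[1]-a[1])/(b[0]-a[0])
def rep(n,E,h,proj):
    A,s,k=fit(proj(E,h)); print(n,'slope',A[0].round(4),'x@y=0',A[1].round(4),'x@y.1',np.polyval(A,.1).round(4),'std',s.round(5),k); return A
W=lambda E,h:wplane(E,h,pos,R)
rep('W bed near',edge_cols(g,range(90,388),ln((32,38),(765,89)),4,4,-1),.01,W)
rep('W strip',edge_cols(g,range(240,375),ln((400,297),(724,323)),3,3,1),.022,W)
E1=edge_cols(g,range(224,358),ln((356,140),(684,160)),4,4,1); rep('W cas near top',E1,.038,W)
E2=edge_cols(g,range(240,350),ln((400,270),(668,300)),4,5,-1); rep('W cas far',E2,.038,W)
z=np.load('top0.npz');g=z['p'].mean(2)
f=lambda c:np.array(c)/4.4+[270,130]-.5+.5/4.4
T=lambda E,h:onplane('top',E,h)
rep('T bed near',edge_cols(g,range(306,430),ln((143,437),(718,282)),4,4,1),.01,T)
rep('T strip',edge_cols(g,range(293,368),ln((98,268),(440,181)),3,3,-1),.01,T)
E
python3 m2.py
```

```text
W bed near slope 0.086 x@y=0 0.4961 x@y.1 0.5047 std 0.00013 280
W strip slope 0.0859 x@y=0 0.6472 x@y.1 0.6558 std 0.00013 106
W cas near top slope 0.0656 x@y=0 0.5402 x@y.1 0.5468 std 0.00013 121
W cas far slope 0.062 x@y=0 0.6255 x@y.1 0.6317 std 0.00032 90
T bed near slope 0.0865 x@y=0 0.4934 x@y.1 0.502 std 0.00023 119
T strip slope 0.0859 x@y=0 0.6516 x@y.1 0.6602 std 0.00034 74
```

```bash
cat >> h.py <<'E'
ex=np.array([.9963,-.0858,0]); ey=np.array([.0858,.9963,0]); O=np.array([.588,-.0917,0])
YAW=np.radians(-4.92)
def st(x,y,z=0.): return O+ex*x+ey*y+np.array([0,0,z])
def to_st(p): r=np.asarray(p)-O; return np.array([r@ex,r@ey,r[2]])
E
python3 - <<'E'
from h import *
R=Rd(np.radians(-91.7)); g=np.array([.4419,.4085,0])
move_l(g+[0,0,.10],R,feed=.2); f0=sense()['wrist_force']
hit=move_l(g+[0,0,.043],R,feed=.08,until_force=12); s=sense(); print(hit,s['position'],s['wrist_force']-f0)
command_gripper(.0,newtons=70); s=sense(); print(s['finger_gap'],s['time_s'],s['wrist_force'])
move_l(s['position']+[0,0,.08],feed=.15); s=sense(); print(s['finger_gap'],s['time_s'],s['wrist_force'],s['position'])
wpic('w3'); p,d=camera('scene'); cv2.imwrite('pics/s3.png',p[:,:,::-1])
E
```

```text
False [0.44222448 0.40860857 0.043158  ] [ 0.45467705  0.61211214 -0.94951281]
0.01475228780852348 6.8 [-0.20392309 -0.62828309  2.34611627]
0.01498854094747645 7.4833 [ 0.72145564 -0.21666622 -2.42072672] [0.44138338 0.4081874  0.12248826]
```

View pics/w3.png

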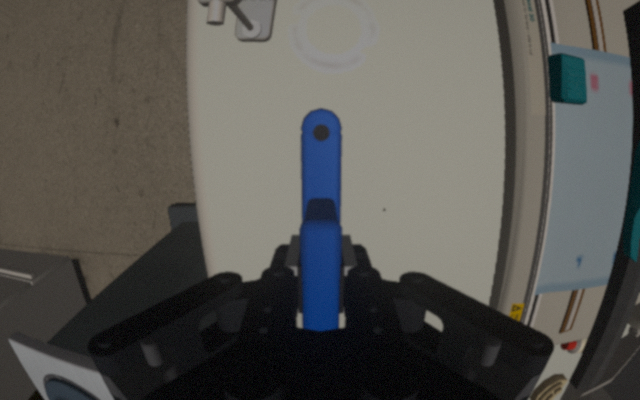

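The stick is in the hand: tail at (322,110), centred between the fingers, with a 15 mm gap. Next I'll go to the near side of the cassette.

```bash
cat >> h.py <<'E'
A45=YAW-np.pi/4
sx=np.array([np.cos(A45),np.sin(A45),0])
def tcp_for_notch(x,y,z=.055): return st(x,y)-.090*sx+np.array([0,0,z])
E
python3 - <<'E'
from h import *
z=np.load('w3.npz'); print('tail',wplane((322,109.5),.0915,z['pos'],z['R'])-z['pos'], np.degrees(np.arctan2(z['R'][1,1],z['R'][0,1])))
R=Rd(A45)
movep(tcp_for_notch(-.102,.130,.12),R)
move_l(tcp_for_notch(-.102,.130),R,feed=.1); s=sense()
print(s['time_s'],s['position'],s['wrist_force'],to_st(s['position']+.09*sx))
p,d=camera('top'); np.savez('top1.npz',p=p,d=d); cv2.imwrite('pics/t1.png',cv2.resize(p[130:260,270:450,::-1],None,fx=4.4,fy=4.4,interpolation=cv2.INTER_CUBIC))
wpic('w4')
E
```

```text
tail [[ 0.00309917  0.06982057 -0.03098826]] 88.31341422771705
9.5083 [0.43998523 0.11571473 0.05523591] [-0.03335771 -0.63371948 -1.44444899] [-0.10162216  0.13031112  0.05523591]
```

View pics/t1.png

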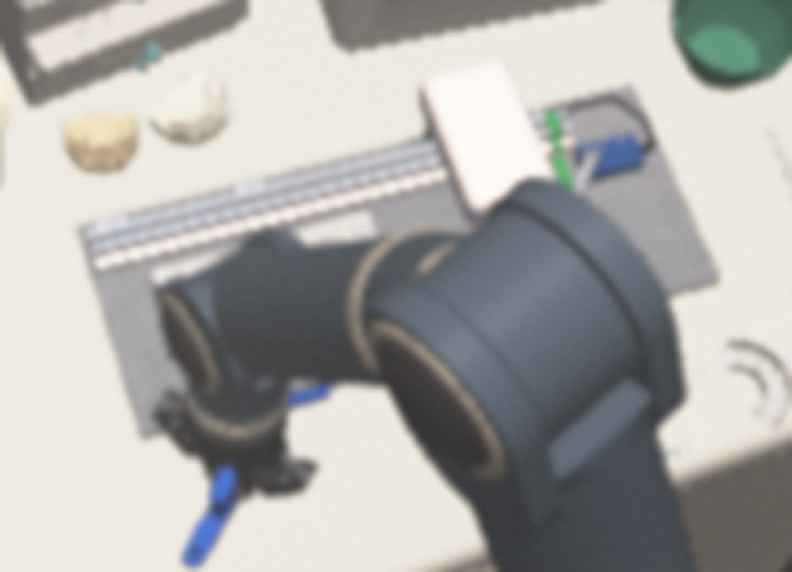

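View pics/w4.png

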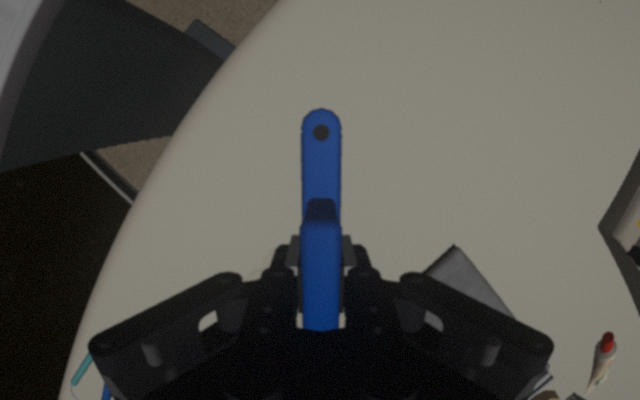

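Run:
```python
from h import *
R=Rd(A45)
f0=sense()['wrist_force']
for x in (-.094,-.086,-.078,-.072,-.068,-.064,-.060):
    h=move_l(tcp_for_notch(x,.130),R,feed=.03,until_force=5); s=sense()
    f=s['wrist_force']-f0; print(x,h,to_st(s['position']+.09*sx).round(4),'Fst',(f@ex).round(2),(f@ey).round(2),f[2].round(2),s['time_s'])
    if h: break
p,d=camera('scene'); np.savez('s5.npz',p=p,d=d); cv2.imwrite('pics/s5.png',p[:,:,::-1])
p,d=camera('top'); cv2.imwrite('pics/t5.png',cv2.resize(p[130:260,270:450,::-1],None,fx=4.4,fy=4.4,interpolation=cv2.INTER_CUBIC))
```

```text
-0.094 False [-0.0936  0.13    0.0551] Fst -0.19 -0.31 0.08 10.025
-0.086 False [-0.0858  0.1299  0.0549] Fst -1.44 -0.32 0.75 10.4417
-0.078 False [-0.0772  0.1299  0.0551] Fst -0.66 0.55 -0.46 10.8583
-0.072 False [-0.0723  0.1297  0.0548] Fst -3.47 -1.08 0.61 11.2083
-0.068 False [-0.0699  0.129   0.0545] Fst -5.62 -1.44 1.55 11.4917
-0.064 True [-0.0695  0.1282  0.0535] Fst -1.84 0.04 1.71 11.7
```

View pics/s5.png

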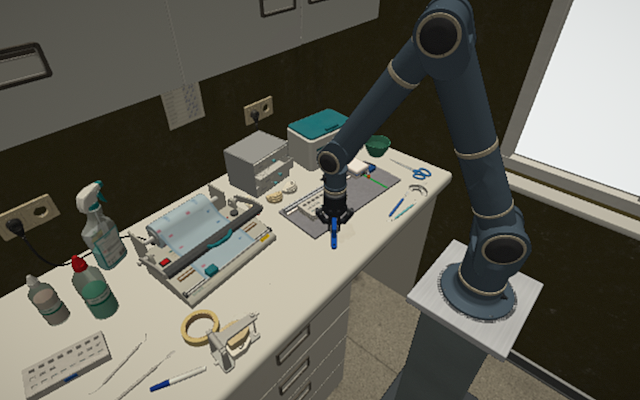

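View pics/t5.png

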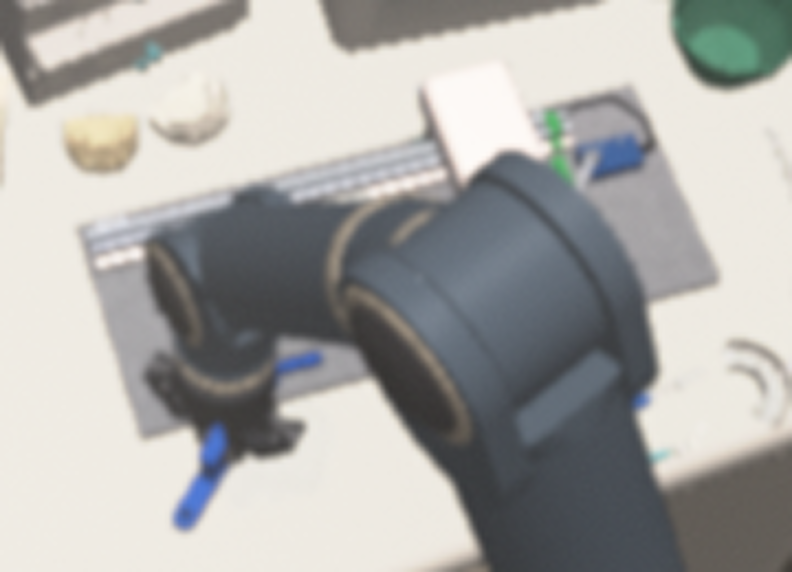

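Run:
```python
from h import *
R=Rd(A45)
def rp(t):
    s=sense(); f=s['wrist_force']; print(t,to_st(s['position']+.09*sx).round(4),'Fst',(f@ex).round(2),(f@ey).round(2),f[2].round(2),s['time_s'])
move_l(tcp_for_notch(-.0665,.130),R,feed=.03); sleep(.3); rp('press')
move_l(tcp_for_notch(-.095,.130),R,feed=.1); rp('back')
move_l(tcp_for_notch(-.075,.235),R,feed=.12); rp('corner')
wpic('w6')
p,d=camera('scene'); cv2.imwrite('pics/s6.png',cv2.resize(p[140:260,260:440,::-1],None,fx=4.4,fy=4.4,interpolation=cv2.INTER_CUBIC));np.savez('s6.npz',p=p,d=d)
p,d=camera('top'); np.savez('top6.npz',p=p,d=d); cv2.imwrite('pics/t6.png',cv2.resize(p[130:260,270:450,::-1],None,fx=4.4,fy=4.4,interpolation=cv2.INTER_CUBIC))
```

```text
press [-0.0687  0.1292  0.0543] Fst -5.17 -1.45 -0.61 12.4083
back [-0.094   0.1306  0.0554] Fst 0.22 -0.23 -0.82 12.8417
corner [-0.0752  0.2338  0.0549] Fst -0.81 -0.08 -1.87 13.8833
```

View pics/s6.png

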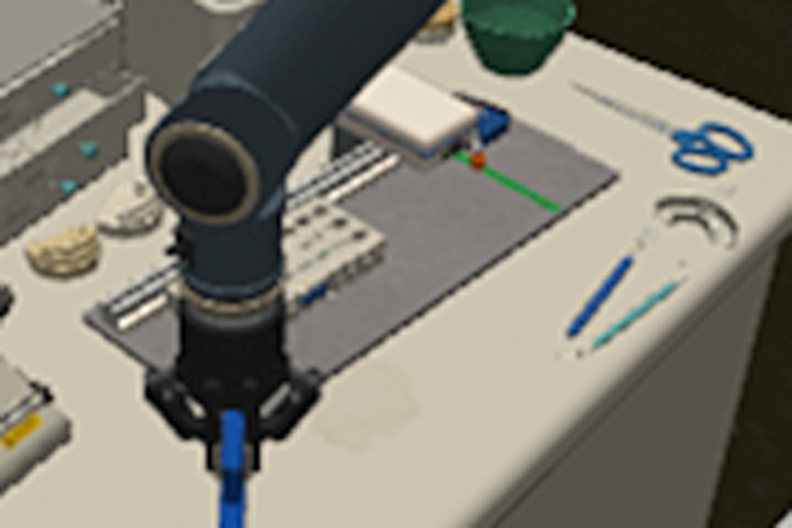

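View pics/t6.png

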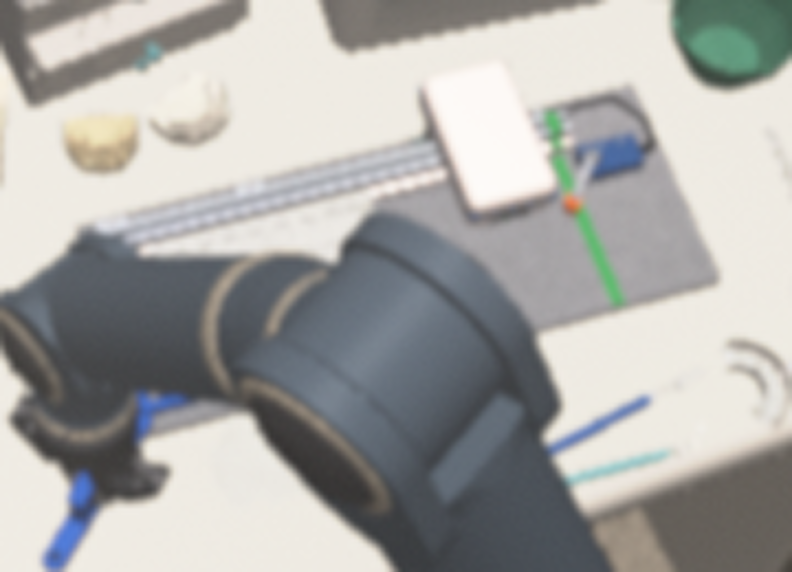

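View pics/w6.png

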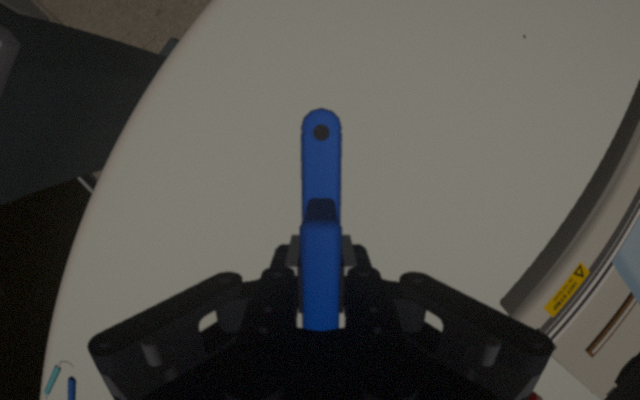

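Run:
```python
from h import *
f=lambda c:np.array(c)/4.4+[260,140]-.5+.5/4.4
def S(n,c,h): print(n,to_st(onplane('scene',f(c),h)[0]).round(4))
S('cas lead near top',(386,238),.038); S('cas near edge',(300,292),.038); S('cas lead far',(328,200),.038)
S('lead near bottom',(381,262),.01)
S('latch',(314,294),.028); S('band near',(560,209),.01); S('bed near -y',(619,176),.01); S('strip end+y',(118,327),.022);S('strip',(330,198),.022);S('roller',(478,158),.029)
f=lambda c:np.array(c)/4.4+[270,130]-.5+.5/4.4
def T(n,c,h): print('T',n,to_st(onplane('top',f(c),h)[0]).round(4))
T('band',(619,303),.01);T('bed near -y',(718,282),.01);T('bed +y near (t0)',(143,437),.01);T('lead far',(376,190),.038);T('roller',(573,204),.029)
```

```text
cas lead near top [-0.0369  0.0141  0.038 ]
cas near edge [-0.0357  0.1201  0.038 ]
cas lead far [0.0366 0.0108 0.038 ]
lead near bottom [-0.0341  0.0155  0.01  ]
latch [-0.0377  0.1049  0.028 ]
band near [-0.097  -0.1597  0.01  ]
bed near -y [-0.1042 -0.2406  0.01  ]
strip end+y [0.0517 0.2477 0.022 ]
strip [ 0.0517 -0.0082  0.022 ]
roller [-0.0085 -0.146   0.029 ]
T band [-0.0946 -0.159   0.01  ]
T bed near -y [-0.0995 -0.2444  0.01  ]
T bed +y near (t0) [-0.099   0.2473  0.01  ]
T lead far [0.0474 0.0055 0.038 ]
T roller [-0.0063 -0.1492  0.029 ]
```

Run:
```python
from h import *
R=Rd(A45)
def rp(t):
    s=sense(); f=s['wrist_force']; print(t,to_st(s['position']+.09*sx).round(4),'Fst',(f@ex).round(2),(f@ey).round(2),f[2].round(2),s['time_s'])
move_l(tcp_for_notch(-.055,.222),R,feed=.08); sleep(.2); rp('pre')
for d in (.012,.008,.005,.002,0.,-.002,-.004):
    h=move_l(tcp_for_notch(-.035-d,.202+d),R,feed=.025,until_force=4); rp((d,h))
    if h: break
```

```text
pre [-0.0554  0.2222  0.0549] Fst -0.12 1.1 -1.43 14.6833
(0.012, False) [-0.047   0.2139  0.055 ] Fst 0.3 -0.32 -0.55 15.2833
(0.008, False) [-0.0428  0.2098  0.055 ] Fst -0.3 0.13 -0.61 15.6583
(0.005, False) [-0.0398  0.2067  0.055 ] Fst -0.24 0.1 -1.29 15.975
(0.002, False) [-0.0368  0.2038  0.055 ] Fst 0.68 0.65 -2.26 16.2917
(0.0, False) [-0.0348  0.2018  0.055 ] Fst 0.23 0.06 -2.21 16.5583
(-0.002, False) [-0.0338  0.1999  0.0547] Fst -2.76 0.29 -1.09 16.825
(-0.004, True) [-0.0342  0.1991  0.0541] Fst -0.27 0.44 -1.27 17.0333
```

Run:
```python
from h import *
R=Rd(A45)
xc=-.033
def rp(t):
    F=[]
    for _ in range(4): F.append(sense()['wrist_force']); sleep(.03)
    s=sense(); f=np.mean(F,0); p=to_st(s['position']+.09*sx); print(t,p.round(4),'Fst',(f@ex).round(2),(f@ey).round(2),f[2].round(2),s['time_s']); return f@ex,p
for y in (.195,.180,.160,.140,.120):
    move_l(tcp_for_notch(xc,y),R,feed=.04); fx,p=rp((round(xc,4),y))
    if fx<-6: xc-=.001
    if fx>-2: xc+=.0007
p,d=camera('scene'); cv2.imwrite('pics/s7.png',cv2.resize(p[140:260,260:440,::-1],None,fx=4.4,fy=4.4,interpolation=cv2.INTER_CUBIC));np.savez('s7.npz',p=p,d=d)
p,d=camera('top'); np.savez('top7.npz',p=p,d=d); cv2.imwrite('pics/t7.png',cv2.resize(p[130:260,270:450,::-1],None,fx=4.4,fy=4.4,interpolation=cv2.INTER_CUBIC))
```

```text
(-0.033, 0.195) [-0.034   0.1958  0.0548] Fst -3.42 4.07 -0.25 17.4417
(-0.033, 0.18) [-0.034   0.1804  0.0547] Fst -4.02 3.4 -0.06 18.1
(-0.033, 0.16) [-0.034   0.1606  0.0547] Fst -3.89 3.54 -0.61 18.8833
(-0.033, 0.14) [-0.034   0.1404  0.0548] Fst -4.03 3.11 -0.26 19.6667
(-0.033, 0.12) [-0.034   0.1203  0.0547] Fst -3.85 3.44 -0.84 20.45
```

View pics/s7.png

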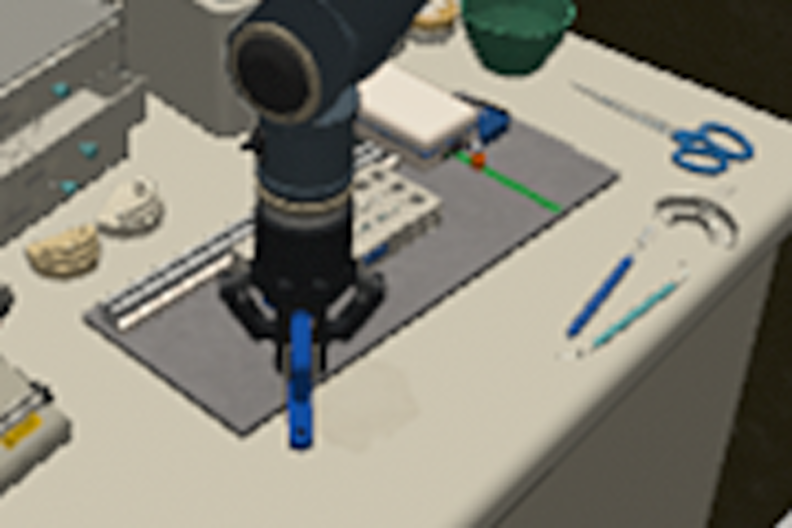

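View pics/t7.png

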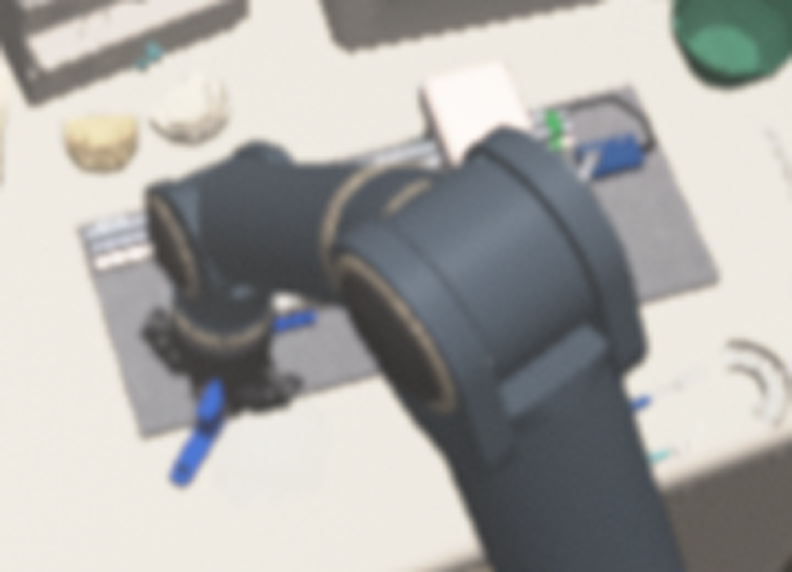

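Feeding is steady, about 4 N into the fence. The cassette's leading near corner is now at crop (440,199), which gives me the notch-to-end relation.

```bash
cat > lead.py <<'E'
from h import *
from m2 import edge_cols
E
python3 - <<'E'
from h import *
f=lambda c:np.array(c)/4.4+[260,140]-.5+.5/4.4
def S(n,c,h): print(n,to_st(onplane('scene',f(c),h)[0]).round(4))
S('top corner',(441,198),.038); S('bottom corner',(437,221),.01); S('far',(392,166),.038); S('latch',(375,254),.028)
p=np.load('s7.npz')['p'][165:200,330:375]; cv2.imwrite('pics/s7z.png',cv2.resize(p[:,:,::-1],None,fx=16,fy=16,interpolation=cv2.INTER_CUBIC))
E
```

```text
top corner [-0.0324 -0.0644  0.038 ]
bottom corner [-0.0298 -0.0649  0.01  ]
far [ 0.0313 -0.0691  0.038 ]
latch [-0.0372  0.028   0.028 ]
```

View pics/s7z.png

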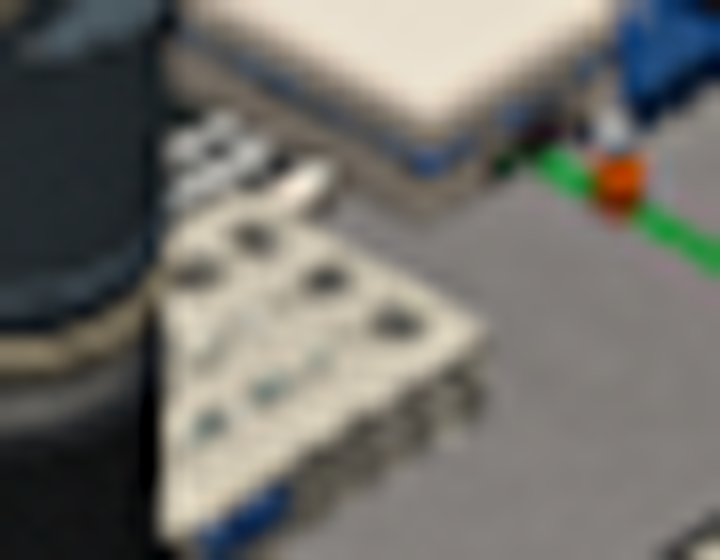

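```bash
cat > feed.py <<'E'
from h import *
import sys
R=Rd(A45); xc=-.033
def rp(t):
    F=[]
    for _ in range(4): F.append(sense()['wrist_force']); sleep(.03)
    s=sense(); f=np.mean(F,0); p=to_st(s['position']+.09*sx); print(t,p.round(4),'Fst',(f@ex).round(2),(f@ey).round(2),f[2].round(2),s['time_s']); return f@ex,p
tag=sys.argv[1]
for y in map(float,sys.argv[2:]):
    move_l(tcp_for_notch(xc,y),R,feed=.04); fx,p=rp((round(xc,4),y))
    if fx<-6.5: xc-=.0008
    if fx>-2: xc+=.0007
p,d=camera('scene'); np.savez(f's{tag}.npz',p=p,d=d); p=p[155:195,345:395]; cv2.imwrite(f'pics/s{tag}.png',cv2.resize(p[:,:,::-1],None,fx=15,fy=15,interpolation=cv2.INTER_CUBIC))
E
python3 feed.py 8 .1 .08 .06 .042
```

```text
(-0.033, 0.1) [-0.034   0.1002  0.0547] Fst -4.22 3.2 -0.42 21.3333
(-0.033, 0.08) [-0.034   0.0802  0.0547] Fst -3.43 3.09 -0.93 22.1167
(-0.033, 0.06) [-0.034   0.0601  0.0547] Fst -3.77 3.37 -0.48 22.9
(-0.033, 0.042) [-0.034   0.042   0.0547] Fst -3.62 3.55 -0.43 23.6333
```

View pics/s8.png

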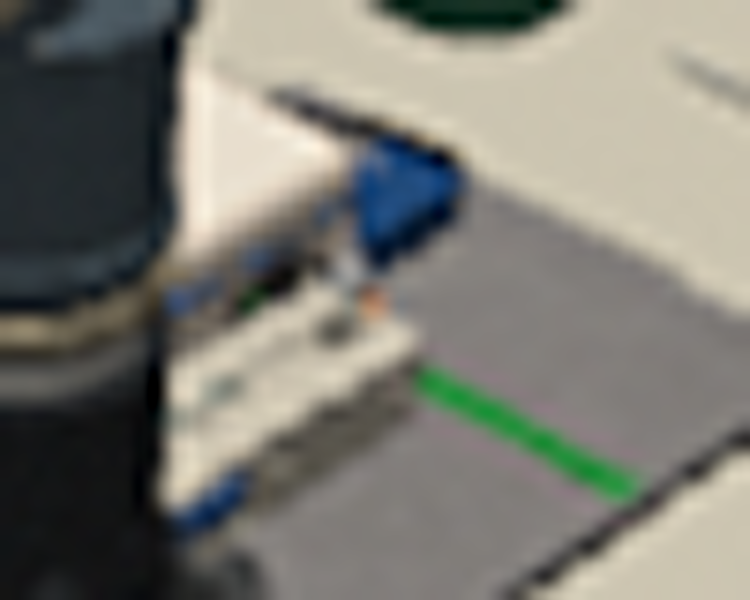

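```bash
python3 - <<'E'
from h import *
f=lambda c:np.array(c)/15+[345,155]-.5+.5/15
def S(n,c,h): print(n,to_st(onplane('scene',f(c),h)[0]).round(4))
S('top corner',(422,336),.038); S('bottom corner',(414,398),.01); S('band corner end far side',(425,368),.01);S('band near +y',(612,497),.01);S('band near -y',(640,482),.01);S('band +y edge mid',(520,446),.01);S('band -y',(535,425),.01)
E
python3 feed.py 9 .036 .033
```

```text
top corner [-0.0349 -0.1411  0.038 ]
bottom corner [-0.0291 -0.1488  0.01  ]
band corner end far side [-0.0223 -0.1618  0.01  ]
band near +y [-0.0949 -0.1523  0.01  ]
band near -y [-0.0961 -0.163   0.01  ]
band +y edge mid [-0.0633 -0.1525  0.01  ]
band -y [-0.0601 -0.1629  0.01  ]
(-0.033, 0.036) [-0.034   0.0366  0.0548] Fst -4.51 4.7 -0.18 24.1167
(-0.033, 0.033) [-0.0341  0.034   0.0548] Fst -4.35 5.16 0.35 24.5
```

View pics/s9.png

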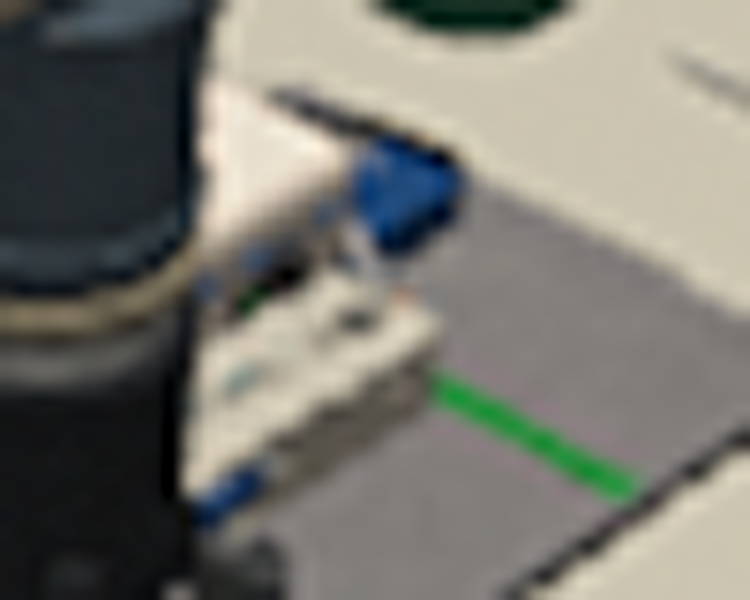

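```bash
python3 feed.py 10 .030 .0275
python3 - <<'E'
from h import *
f=lambda c:np.array(c)/15+[345,155]-.5+.5/15
print(to_st(onplane('scene',f((443,317)),.038)[0]).round(4))
E
```

```text
(-0.033, 0.03) [-0.0341  0.031   0.0548] Fst -4.37 5.93 0.69 24.9333
(-0.033, 0.0275) [-0.0341  0.0286  0.0548] Fst -4.53 5.84 0.36 25.3167
[-0.0332 -0.152   0.038 ]
```

View pics/s10.png

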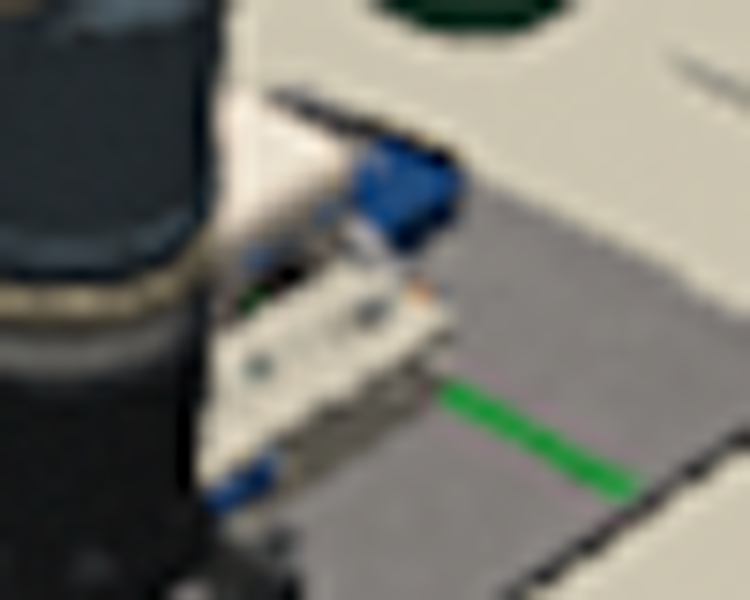

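Run:
```python
from h import *
f=lambda c:np.array(c)/15+[345,155]-.5+.5/15
for n,c,h in [('top',(457,304),.038),('top',(455,306),.038),('bot',(443,372),.01),('bot',(441,390),.01),('roller top',(420,290),.029)]: print(n,to_st(onplane('scene',f(c),h)[0]).round(4))
# edge-based: sum of image difference w/ nothing; subpixel profile along near top edge line st x=-.035+3mm, z=.038
def proj(P):
    c=C['scene']; k=(P-c['position'])@c['rotation']; k=k/k[:,2:]; return (k@c['K'].T)[:,:2]
ys=np.arange(.02,-.19,-.0005)
for tag in ('7','8','9','10'):
    p=np.load(f's{tag}.npz')['p'].astype(np.float32).mean(2)
    out=[]
    for x in (-.030,-.027,-.024,-.020):
        Q=np.array([st(x,y,.038) for y in ys]); uv=proj(Q).astype(np.float32)
        v=cv2.remap(p,uv[:,0].reshape(1,-1),uv[:,1].reshape(1,-1),cv2.INTER_LINEAR)[0]
        g=np.gradient(cv2.GaussianBlur(v.reshape(1,-1),(0,0),2)[0]); m=(ys<(-.03 if tag=='7' else -.12)); k=np.argmin(np.where(m,g,0)); out.append(ys[k])
    print(tag,np.round(out,4))
```

```text
top [-0.032  -0.1595  0.038 ]
top [-0.0323 -0.1584  0.038 ]
bot [-0.027 -0.164  0.01 ]
bot [-0.0319 -0.157   0.01  ]
roller top [-0.0133 -0.1678  0.029 ]
7 [-0.0615 -0.062  -0.064  -0.042 ]
8 [-0.1385 -0.142  -0.1435 -0.121 ]
9 [-0.1495 -0.1495 -0.1515 -0.1285]
10 [-0.1565 -0.155  -0.156  -0.1335]
```

```bash
python3 feed.py 11 .025
python3 - <<'E'
from h import *
R=Rd(A45)
sleep(.2); s=sense(); n=to_st(s['position']+.09*sx)
# back off along -stick x
move_l(tcp_for_notch(n[0]-.03,n[1]+.03),R,feed=.05); 
move_l(tcp_for_notch(n[0]-.06,n[1]+.06,.14),R,feed=.15)
movep(tcp_for_notch(n[0]-.06,n[1]+.33,.16),R)
s=sense(); print(s['time_s'],s['position'],s['wrist_force'],s['finger_gap'])
wpic('w12')
for n,q in(('scene',(155,195,345,395)),('top',(140,240,330,430))):
    p,d=camera(n); np.savez(f'{n}12.npz',p=p,d=d); c=p[q[0]:q[1],q[2]:q[3]]; k=600/c.shape[0] if n=='top' else 15
    cv2.imwrite(f'pics/{n}12.png',cv2.resize(c[:,:,::-1],None,fx=k,fy=k,interpolation=cv2.INTER_CUBIC))
E
```

```text
(-0.033, 0.025) [-0.0341  0.0261  0.0548] Fst -4.62 5.42 0.35 25.75
28.8667 [0.46741376 0.33750976 0.15932121] [ 0.76588711  0.30606118 -1.322906  ] 0.014687512357125471
```

View pics/scene12.png

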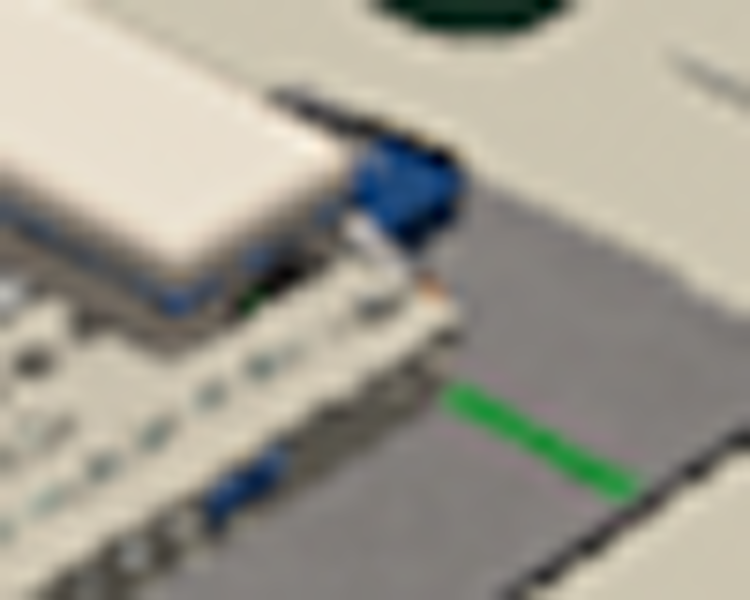

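View pics/top12.png

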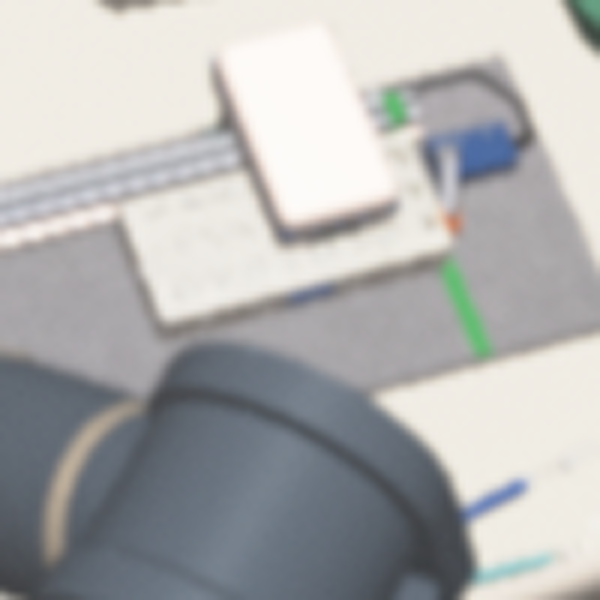

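View pics/w12.png

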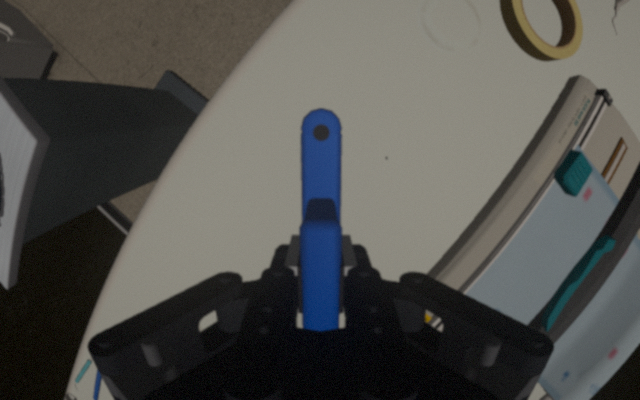

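Run:
```python
from h import *
f=lambda c:np.array(c)/6+[330,140]-.5+.5/6
def T(n,c,h): print('T',n,to_st(onplane('top',f(c),h)[0]).round(4))
T('lead near top',(457,244),.038);T('lead near bottom',(457,262),.01);T('trail near top',(160,322),.038);T('trail far top',(122,212),.038);T('latch',(312,294),.03);T('lead far',(418,133),.038)
T('band end',(486,355),.01);T('band at cassette',(449,262),.01);T('roller',(453,224),.029)
def proj(n,P):
    c=C[n]; k=(P-c['position'])@c['rotation']; k=k/k[:,2:]; return (k@c['K'].T)[:,:2]
def prof(n,img,pts,s=2):
    uv=proj(n,pts).astype(np.float32); v=cv2.remap(img,uv[:,0].reshape(1,-1),uv[:,1].reshape(1,-1),cv2.INTER_LINEAR)[0]
    return np.gradient(cv2.GaussianBlur(v.reshape(1,-1),(0,0),s)[0])
for n in('top','scene'):
    p=np.load(f'{n}12.npz')['p'].astype(np.float32); g=p.mean(2); gr=p[:,:,1]-p[:,:,0]
    ys=np.arange(-.12,-.19,-.0005); xs=np.arange(-.09,.0,.0005)
    print(n,'lead',[ys[np.argmin(prof(n,g,np.array([st(x,y,.038) for y in ys])))].round(4) for x in(-.031,-.028,-.025,-.022,-.016)])
    yt=np.arange(.0,.06,.0005)
    print(n,'trail',[yt[np.argmin(prof(n,g,np.array([st(x,y,.038) for y in yt])))].round(4) for x in(-.03,-.02,-.01,0,.01,.02,.03)])
    print(n,'near',[xs[np.argmax(prof(n,g,np.array([st(x,y,.038) for x in xs])))].round(4) for y in(.01,-.0,-.01,-.02,-.10,-.12,-.14)])
    for x in(-.09,-.075,-.06,-.05):
        q=prof(n,gr,np.array([st(x,y,.01) for y in ys])); print(n,'band',ys[np.argmax(q)],ys[np.argmin(q)])
```

```text
T lead near top [-0.033  -0.1601  0.038 ]
T lead near bottom [-0.0319 -0.1658  0.01  ]
T trail near top [-0.0326  0.028   0.038 ]
T trail far top [0.0443 0.0262 0.038 ]
T latch [-0.0367 -0.0673  0.03  ]
T lead far [ 0.0458 -0.1653  0.038 ]
T band end [-0.0959 -0.1596  0.01  ]
T band at cassette [-0.0306 -0.1612  0.01  ]
T roller [-0.0153 -0.1661  0.029 ]
top lead [np.float64(-0.157), np.float64(-0.1575), np.float64(-0.1585), np.float64(-0.1595), np.float64(-0.1585)]
top trail [np.float64(0.026), np.float64(0.0265), np.float64(0.027), np.float64(0.0275), np.float64(0.0275), np.float64(0.028), np.float64(0.0275)]
top near [np.float64(-0.0345), np.float64(-0.0335), np.float64(-0.035), np.float64(-0.035), np.float64(-0.034), np.float64(-0.035), np.float64(-0.034)]
top band -0.15400000000000003 -0.16500000000000004
top band -0.15350000000000003 -0.16400000000000003
top band -0.15400000000000003 -0.16400000000000003
top band -0.15400000000000003 -0.16400000000000003
scene lead [np.float64(-0.158), np.float64(-0.158), np.float64(-0.1575), np.float64(-0.1325), np.float64(-0.1385)]
scene trail [np.float64(0.0295), np.float64(0.0275), np.float64(0.027), np.float64(0.0285), np.float64(0.0275), np.float64(0.028), np.float64(0.0295)]
scene near [np.float64(-0.0365), np.float64(-0.035), np.float64(-0.036), np.float64(-0.036), np.float64(-0.0375), np.float64(-0.0365), np.float64(-0.035)]
scene band -0.15250000000000002 -0.16300000000000003
scene band -0.15400000000000003 -0.16300000000000003
scene band -0.15300000000000002 -0.16300000000000003
scene band -0.15300000000000002 -0.16300000000000003
```

Both views put the leading end at y −158 mm, inside the band's measured −154 to −164, and the near face is straight at x −35. Now I'll set the stick down where it came from.

Run:
```python
from h import *
R=Rd(np.radians(-91.7)); g=np.array([.4419,.4085,0])
movep(g+[0,0,.13],R)
move_l(g+[0,0,.055],R,feed=.12); h=move_l(g+[0,0,.0425],R,feed=.02,until_force=4); s=sense(); print(h,s['position'],s['wrist_force'])
command_gripper(.085); sleep(.2)
move_l(sense()['position']+[0,0,.20],R,feed=.15); s,_,_=wpic('w13'); print(s['time_s'],s['position'])
p,d=camera('top'); np.savez('top13.npz',p=p,d=d); cv2.imwrite('pics/t13.png',p[100:340,110:500,::-1].repeat(2,0).repeat(2,1))
```

```text
True [0.44190919 0.40843497 0.04314676] [-0.45982105 -0.5448678   4.17940719]
33.4833 [0.44072337 0.40752776 0.24139966]
```

View pics/w13.png

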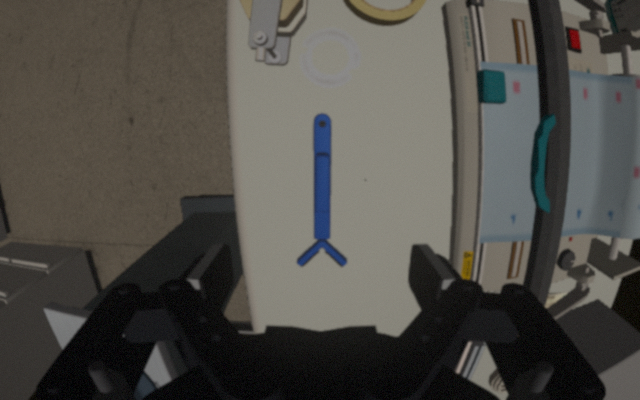

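View pics/t13.png

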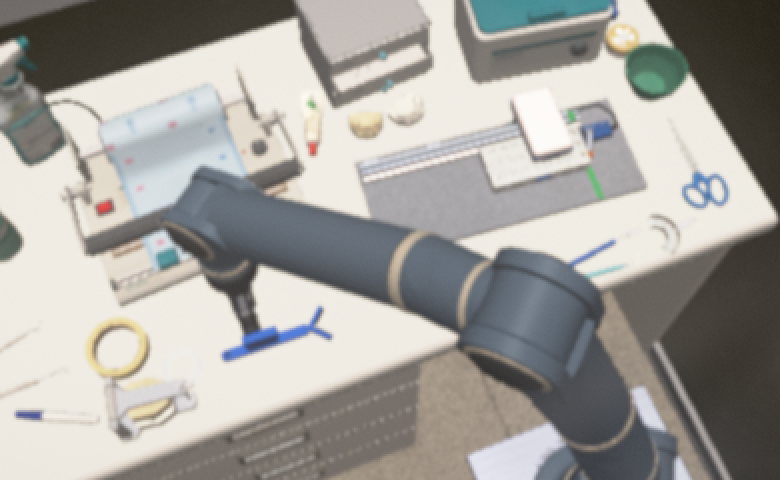

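The stick stands flat where it was at the start: tail (322,115), fork (321,242). The cassette lies at the fence with its leading end on the green band, and the bystanders look unmoved.

Run:
```python
from rig import *
print(finish_job(), sense()['time_s'])
```

```text
the job is handed in; nothing more can be done
the job is handed in; nothing more can be done
```

I handed the job in with the cassette fed to the switch and the stick back on the worktop. I got no verdict and could not read the switch lever itself.

**What I did:**
- I gripped the stick by its upright fin and pushed the cassette flat against the fence with one prong tip beside the latch, pressing about 5 N.
- I seated the fork on the near corner at the +y end and fed the cassette along the fence at 40 mm/s, with about 4 N held into the fence.
- I backed the fork off diagonally and set the stick down flat where it had started.

**Last checks:**
- **Switch:** the scene and top cameras both put the leading end at about station y −158 mm. The band measures −154 to −164 mm, so the end is close to the middle of it. The rise in push force and the roller being displaced in the pictures agree that the switch had been reached.
- **Fence:** the cassette's near face is straight. The top camera puts it at −34 to −35 mm and the scene camera at −35 to −37.5 mm, against −35 mm when flush.
- **Stick and bystanders:** the stick stands flat and clear of the station, and the bystanders in view looked unmoved by eye. About 33.5 s had been used just before handing in.

**Disagreement:** corner points picked by hand (top camera −160 to −165 mm, scene camera −157 to −164 mm) did not match the edge profiles. I went with the edge profiles, because they also matched the trailing end at +27 mm and the 186 mm length.

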